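# Comb the soldering bits into the grooved tray

## Robot

A 6-joint arm with a two-finger parallel gripper is mounted at the origin on a cart in front of the work surface, level with it; the furniture and walls round the work are solid. World frame = base frame: x ahead of the robot, y to its left, z up, the work surface at z = 0. Lengths are in m, angles in rad, forces in N, time in s.
With the tool pointing down it reaches from about 0.375 to 0.9 m from the base axis. Payload 3.1 kg.
Tool frame: the origin (TCP) lies midway between the tips of the shut fingers; the grasp point (between the pads) lies 19 mm behind it (pinch_z is the distance from the TCP to the grasp point, in m); z points along the fingers, y is the line along which they close (so a half turn about z gives the same grasp; the last joint's range is limited). The gripper opens to 85 mm and grips with 20 to 120 N. Pads are 22 mm wide; open, the fingers measure 114 mm over their backs; the gripper's body (76 mm by 85 mm) begins 54 mm behind the grasp point. The pads swing forward as they close: fully open they stand 13 mm farther back than shut.
Start: joints at [0.93, 0.527, 1.433, -0, 1.181, -0.178], TCP at [0.278, 0.56, 0.231] pointing down, gripper open.
Joint ranges: [-3.08, 3.08], [-0.75, 2.2], [0.22, 2.44], [-1.43, 4.57], [0, 2.65], [-2.85, 2.85]. Speed limits (rad/s): [2.79, 2.79, 3.14, 3.14, 3.14, 3.14].

## Interface

Orientations are given as a unit quaternion [x, y, z, w].
In Python, from station import sense, snapshot, camera_params, sign_off, pinch_z gives the robot as it stands. The module is installed in compiled form; this text tells all that it offers.
- The arm moves only by the shell command python3 -m handwheel 'ROWS' [FORCE]. ROWS is JSON, a list that holds one entry, the list of rows, each a list of 7 numbers: the turn, a rotation vector about the tool's x, y, z in degrees, then the shift along the tool's x, y, z in m, then the opening, from 0 (shut) to 1 (fully open). A call has 1 to 20 rows; each row shifts and turns the commanded pose from where the row before left it, along the tool's axes as they then stand; what a row does not reach is not made up. A row lasts 1/8 s, in which the tool goes at most 62.5 mm and 10.7 degrees, less where a joint would pass 70% of its speed; a pose out of reach is approached as far as the arm can. A call with a gripper value outside its range is refused whole. The fingers move at their own pace and stop on an object; FORCE is the grip in N (left out, the last holds). Time passes only in rows, so rows that do not move let the fingers close. It gives the time, the measured TCP pose, the force, the opening and the grip force at its end, in the units of the state.
- sense(): the state, without advancing time (a new reading comes with each control period).
- snapshot(name): name is "side" or "top"; returns the picture (400x640x3 uint8, red, green, blue); there is no depth.
- camera_params(name): a dict with "fx", "fy", "cx", "cy" (pixels), "world_to_cam" (4x4, takes a point from world to camera coordinates). Camera axes: x right, y down, z forward; pixel columns grow to the right and rows downward; lengths in m; the calibration is good to about 2 mm. A picture is of the moment at which its call begins. camera_params takes no time and is no camera call.
- sign_off(): hands the job in; it is judged then, once.
The state is a dict: "t": time; "q": joint angles; "qd": joint speeds; "tau": joint torques, N m; "tcp_pos": TCP position; "tool_rot": TCP orientation; "force": force on the tool from outside, world axes, zero at the start; "ft_torque": the same for the moment, N m; "finger_gap": opening from 0.0 (shut) to 1.0 (fully open); "gripper_force": force on a finger pad.
Only numpy, scipy, OpenCV 4.12 (cv2) and the standard library are available. Lean on these libraries where they do the work, as an engineer would, in place of code of your own. Each camera call takes 0.05 s, during which the arm holds its last target. There are 200 camera calls.

## Task

Two copper soldering bits lie askew across the ribs of the blue grooved tray. Take the yellow comb by its black upright grip, draw it tines-down across the tray, square to the grooves, until each bit lies fully down in a groove, and then stand the comb upright on the bench beside the tray and let go. Move the bits only with the comb, never with the gripper.

Things in the scene. Friction and masses are not known exactly. Their poses are not given: they have to be found in the camera images.
- tray: Blue tray fixed to the bench, 156 (x) x 181 (y) mm; origin at the centre of its underside. Its 10 grooves run along x, 12 mm wide, pitch 17 mm, from y = -76.5 to +76.5; floor 4 mm above the origin, ribs and the edge strips at both y ends 13 mm. A rail, 27 mm high, stands along each x end (x = 70 to 78 mm either side); the comb's bar rests and slides along y on these rails.
- comb_grip (a point): Yellow comb (160 g) standing on the bench. Point: centre of its black grip, 50 mm above its underside; grip 40 (x) x 22 (y) mm, from 22 to 72 mm up. x along the 196 mm bar (10 to 22 mm up). Tines reach to the underside, 12 mm deep in y, at x within 63 mm; end feet (x = 90 to 98 mm, 50 mm in y) hang outside the tray's rails. With the bar on the rails this point is 67 mm above the tray's origin.
- bit_a_center (a point): Copper soldering bit, loose round rod 10 mm thick, 100 mm long (about 60 g). Point: its centre; x along it. It first lies across the ribs, centre 18 mm above the tray's origin, 23 to 32 degrees from the grooves; down in a groove 9 mm. The comb sliding on the rails (or up to 2 mm above them) clears the ribs by 4 mm, turns and pushes a bit lying on the ribs and passes over one down in a groove.
- bit_b_center (a point): The second copper soldering bit, just like the first, turned the other way.
There are look-alikes about, which are no part of the job. What is shaped like the part that bears bit_a_center but green is not meant.

How it is judged:
On the way:
1. the held comb is lowered into the tray (contact force between the fingers and comb above 0.5 N and z of comb_grip in the frame of tray below 0.085 m and x of comb_grip in the frame of tray between -0.04 and 0.04 m and y of comb_grip in the frame of tray between -0.11 and 0.11 m), for 0.2 s.
At the end, for the whole second after the job is handed in: Both bits lie down in grooves of the tray (centre less than 13 mm above the tray's underside, within 10 degrees of the grooves, within the grooved area), and the comb stands upright (within 7 degrees) on the bench, not on the tray (angle between the x axis of each of bit_a_center, bit_b_center and the x axis of tray, either way round below 0.17 rad and z of each of bit_a_center, bit_b_center in the frame of tray below 0.013 m and x of bit_a_center in the frame of tray between -0.03 and 0.03 m and y of bit_a_center in the frame of tray between -0.085 and 0.085 m and x of bit_b_center in the frame of tray between -0.03 and 0.03 m and y of bit_b_center in the frame of tray between -0.085 and 0.085 m and height (world z) of comb_grip below 0.056 m and angle between comb_grip's own z axis and vertical below 0.12 rad); the robot touches nothing.
It fails at once if the gripper or arm touches a bit (contact force between any of the fingers, the arm and bit_a above 0.5 N or contact force between any of the fingers, the arm and bit_b above 0.5 N).
It also fails if it takes over 56 s, if anything falls off the work surface, if the arm or the gripper's body presses on something with over 40 N, if the wrist force passes 120 N, or if a joint passes its speed limit or range.

## Working session

There is one attempt and no reset: what is moved stays moved. The work goes in short steps, Python scripts to look and compute and a shell command to move; the robot and the scene stay as the last step left them, time stands still between calls to the robot, and variables do not carry over. Pictures are saved under pics/ and viewed, at most 11 in all, crops included, and the job is handed in when it is done.

```bash
mkdir -p pics; python3 - <<'E'
from station import *
import cv2,numpy as np
for n in("top","side"):
    cv2.imwrite(f"pics/{n}0.png",snapshot(n)[:,:,::-1]); p=camera_params(n); print(n,p["fx"],p["fy"],p["cx"],p["cy"],np.round(p["world_to_cam"],3).tolist())
s=sense();print(s["t"],s["tcp_pos"],s["tool_rot"],s["force"],s["finger_gap"],pinch_z)
E
```

```text
top 468.84576154302255 468.84576154302255 320.7471552645523 201.02082957400546 [[0.015, -1.0, 0.011, 0.108], [-0.996, -0.016, -0.085, 0.456], [0.085, -0.01, -0.996, 0.893], [0.0, 0.0, 0.0, 1.0]]
side 381.1473714099676 381.1473714099676 322.43192293516194 198.08096484313782 [[0.921, -0.39, 0.023, -0.373], [-0.128, -0.358, -0.925, 0.158], [0.368, 0.849, -0.379, 0.61], [0.0, 0.0, 0.0, 1.0]]
0.1 [0.27805616 0.55902759 0.23043488] [ 2.28846598e-01  9.73462011e-01 -8.92312438e-04 -3.88176451e-04] [ 0.09923705  0.89908146 -0.38450983] 0.9974189129614962 0.0187
```

View pics/top0.png

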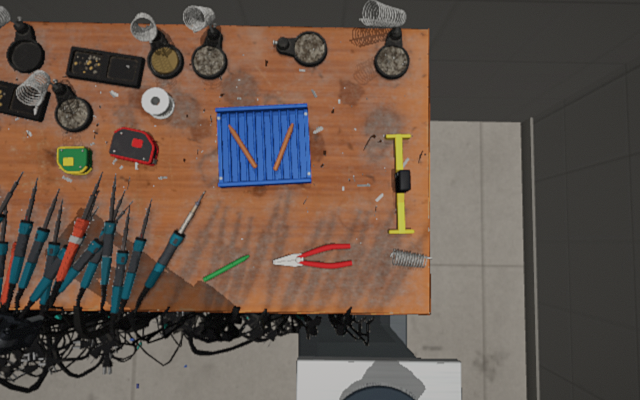

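View pics/side0.png

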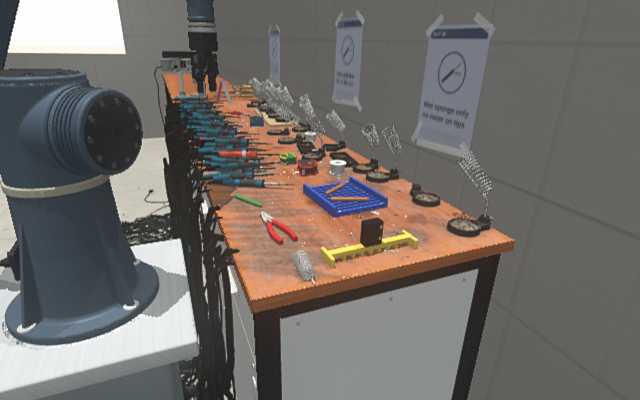

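The top view shows the tray at (264,145), with its grooves vertical in the image and bits at (242,146) and (284,146). The comb is at about (400,183), its black grip at (403,181), and the green decoy is at (226,267). The side view agrees: the comb stands at (370,245).

```bash
cat > h.py <<'E'
from station import *
import cv2,numpy as np
def ray(n,uv,z):
    p=camera_params(n);T=np.array(p["world_to_cam"]);R=T[:3,:3];c=-R.T@T[:3,3]
    d=R.T@np.array([(uv[0]-p["cx"])/p["fx"],(uv[1]-p["cy"])/p["fy"],1.]);return c+d*(z-c[2])/d[2]
def mask(im,lo,hi,roi):
    h=cv2.cvtColor(im,cv2.COLOR_RGB2HSV);m=cv2.inRange(h,lo,hi);k=np.zeros_like(m);x0,y0,x1,y1=roi;k[y0:y1,x0:x1]=255;return m&k
def box(n,m,z):
    # biggest contour's min-area rect, corners on plane z; edges lengths, centre, long-axis angle
    c=max(cv2.findContours(m,cv2.RETR_EXTERNAL,cv2.CHAIN_APPROX_NONE)[0],key=cv2.contourArea)
    P=np.array([ray(n,q[0],z)[:2] for q in c],np.float32)
    r=cv2.minAreaRect(P);b=cv2.boxPoints(r);e1=b[1]-b[0];e2=b[2]-b[1]
    e=e1 if np.linalg.norm(e1)>np.linalg.norm(e2) else e2
    return np.round(r[0],4),np.round(sorted(r[1]),4),round(float(np.degrees(np.arctan2(e[1],e[0])))%180,1)
BLUE=((100,120,60),(125,255,255));YEL=((22,120,90),(35,255,255));COP=((5,110,90),(20,255,255));BLK=((0,0,0),(180,255,50))
E
python3 - <<'E'
from h import *
im=snapshot("top")
print("tray",box("top",mask(im,*BLUE,(200,90,330,200)),.020))
m=cv2.morphologyEx(mask(im,*YEL,(375,120,425,245))|mask(im,*BLK,(390,165,415,197)),cv2.MORPH_CLOSE,np.ones((5,5)))
print("comb",box("top",m,.018))
g=mask(im,*BLK,(385,160,418,200));print("griptop",box("top",g,.072),cv2.boundingRect(g))
for k,r in(("L",(224,115,262,178)),("R",(266,115,303,178))): print(k,box("top",mask(im,*COP,r),.020))
s=snapshot("side");g=mask(s,*BLK,(350,205,395,250));print(cv2.boundingRect(g))
cv2.imwrite("pics/z.png",np.hstack([cv2.resize(im[90:245,200:430],None,fx=1.7,fy=1.7)[:,:,::-1],cv2.resize(s[170:270,290:430],None,fx=2.6,fy=2.6)[:263,:,::-1]]) if 0 else cv2.resize(im[120:245,370:430],None,fx=4,fy=4,interpolation=0)[:,:,::-1])
E
```

```text
tray (array([0.5629, 0.2306]), array([0.1581, 0.1806]), 93.9)
comb (array([ 0.4922, -0.0387]), array([0.0506, 0.1953]), 1.4)
griptop (array([ 0.4893, -0.033 ]), array([0.0259, 0.0411]), 0.1) (395, 170, 15, 23)
L (array([0.5603, 0.2715]), array([0.0081, 0.0975]), 33.1)
R (array([0.5602, 0.1904]), array([0.0076, 0.0959]), 160.6)
(0, 0, 0, 0)
```

View pics/z.png

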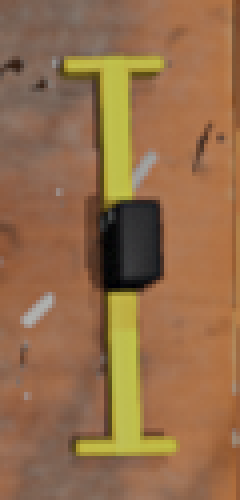

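The crop shows the comb's end feet centred at about (398.4,136.3) and (401.5,231.8) in the full image. The grip's top face covers about (400–410, 170–190). Next I'll refine the comb yaw and look closely at the tray.

```bash
python3 - <<'E'
from h import *
a=ray("top",(398.4,136.25),.022);b=ray("top",(401.5,231.75),.022);d=a-b
print("comb",(a+b)/2,np.linalg.norm(d),np.degrees(np.arctan2(d[1],d[0])))
print("grip top",ray("top",(405,180),.072))
im=snapshot("top");cv2.imwrite("pics/t.png",cv2.resize(im[95:195,205:325],None,fx=6,fy=6,interpolation=cv2.INTER_CUBIC)[:,:,::-1])
E
```

```text
comb [ 0.49064617 -0.03813069  0.022     ] 0.1872489348038077 1.9061247400679822
grip top [ 0.49117987 -0.03847983  0.072     ]
```

View pics/t.png

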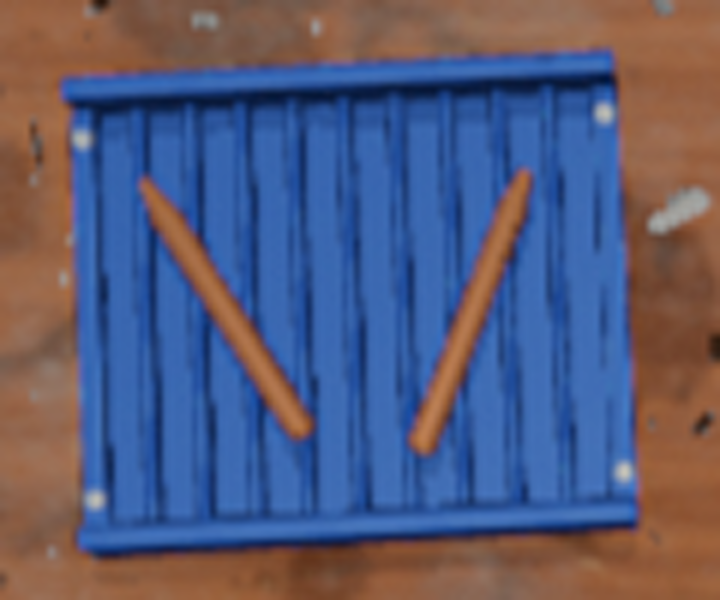

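The crop shows the tray's four strip screws at (82,138), (604,112), (95,499) and (624,472). The bits run (145,182)–(300,430) and (524,175)–(422,445), both in crop pixels at 6x from (205,95). I'll compute the tray pose from the screws.

```bash
python3 - <<'E'
from h import *
f=lambda u,v,z:ray("top",(205+(u+.5)/6-.5,95+(v+.5)/6-.5),z)
S=[f(*p,.0135) for p in((82,138),(604,112),(95,499),(624,472))]
c=np.mean(S,0);ax=(S[0]-S[2]+S[1]-S[3])/2;ay=(S[0]-S[1]+S[2]-S[3])/2
yaw=np.arctan2(ax[1],ax[0]);yaw2=np.arctan2(-ay[0],ay[1])
print(c,np.degrees([yaw,yaw2]),np.linalg.norm(ax),np.linalg.norm(ay))
R=np.array([[np.cos(yaw2),-np.sin(yaw2)],[np.sin(yaw2),np.cos(yaw2)]])
for n,a,b in(("L",(145,182),(300,430)),("R",(524,175),(422,445))):
    a,b=[R.T@(f(*p,.019)-c)[:2] for p in(a,b)];print(n,a,b,(a+b)/2,np.linalg.norm(a-b))
print("rail ends local",[np.round(R.T@(f(*p,.027)-c)[:2],3) for p in((64,90),(612,60),(80,535),(636,510))])
s=sense();print(s["q"])
E
```

```text
[0.56328898 0.23072036 0.0135    ] [4.05101091 3.93849876] 0.12034536277982559 0.17271636820994943
L [0.04288559 0.0652287 ] [-0.04176922  0.01797684] [0.00055819 0.04160277] 0.09694934134598952
R [ 0.03893499 -0.05887931] [-0.04874518 -0.0214209 ] [-0.00490509 -0.0401501 ] 0.09534644931459081
rail ends local [array([0.073, 0.089]), array([ 0.074, -0.09 ]), array([-0.074,  0.089]), array([-0.075, -0.09 ])]
[ 9.30497008e-01  5.28031238e-01  1.43322654e+00  1.50159299e-05
  1.18142161e+00 -1.78505253e-01]
```

Tray: centre (0.5633, 0.2307), yaw 3.95°, and sizes agree with the spec. Comb: (0.4906, -0.038), yaw 1.9°. I'll turn the tool -28.4° so it closes along the comb's y, then move above the grip.

```bash
python3 -m handwheel '[[[0,0,-9.5,0,0,0,1],[0,0,-9.5,0,0,0,1],[0,0,-9.4,0,0,0,1],[0,0,0,-0.0138,-0.0431,0.0079,1],[0,0,0,-0.0138,-0.0431,0.0079,1],[0,0,0,-0.0138,-0.0431,0.0079,1],[0,0,0,-0.0138,-0.0431,0.0079,1],[0,0,0,-0.0138,-0.0431,0.0079,1],[0,0,0,-0.0138,-0.0431,0.0079,1],[0,0,0,-0.0138,-0.0431,0.0079,1],[0,0,0,-0.0138,-0.0431,0.0079,1],[0,0,0,-0.0138,-0.0431,0.0079,1],[0,0,0,-0.0138,-0.0431,0.0079,1],[0,0,0,-0.0138,-0.0431,0.0079,1],[0,0,0,-0.0138,-0.0431,0.0079,1],[0,0,0,-0.0138,-0.0431,0.0079,1],[0,0,0,-0.0138,-0.0431,0.0079,1],[0,0,0,0,0,0,1]]]'
cat >> h.py <<'E'
def st():
    from scipy.spatial.transform import Rotation as Ro
    s=sense();R=Ro.from_quat(s["tool_rot"]).as_matrix();print(round(s["t"],2),np.round(s["tcp_pos"],4),"yang",round(float(np.degrees(np.arctan2(R[1,1],R[0,1]))),2),"tilt",np.round(R[:2,2],4),"F",np.round(s["force"],1),"gap",round(s["finger_gap"],3),"g",np.round(s["gripper_force"],1),"q",np.round(s["q"],2));return s,R
def togo(x,y,z):
    s,R=st();print("togo tool",np.round(R.T@(np.array([x,y,z])-s["tcp_pos"]),4))
E
python3 -c "
from h import *
togo(.4908,-.0382,.034)"
```

```text
t: 2.5
tcp_pos: [0.4939, -0.0401, 0.1204]
tool_rot: [-0.015, 1.0, -0.0, 0.001]
force: [-0.1, 0.7, -0.0]
finger_gap: 0.999
gripper_force: 0.0
2.5 [ 0.4939 -0.0401  0.1204] yang 91.69 tilt [ 0.002  -0.0009] F [-0.1  0.7 -0. ] gap 0.999 g 0.0 q [-0.31  0.53  1.86 -0.    0.75 -1.91]
togo tool [0.0032 0.002  0.0864]
```

Now I'll descend on the grip and close.

```bash
python3 -m handwheel '[[[0,0,0,0.0032,0.002,0.0064,1],[0,0,0,0,0,0.02,1],[0,0,0,0,0,0.02,1],[0,0,0,0,0,0.02,1],[0,0,0,0,0,0.02,1],[0,0,0,0,0,0,1],[0,0,0,0,0,0,0.4],[0,0,0,0,0,0,0.2],[0,0,0,0,0,0,0.1],[0,0,0,0,0,0,0],[0,0,0,0,0,0,0],[0,0,0,0,0,0,0],[0,0,0,0,0,0,0],[0,0,0,0,0,0,0],[0,0,0,0,0,0,0]]]' 60
python3 -c "
from h import *
st();cv2.imwrite('pics/g.png',snapshot('side')[150:300,200:440,::-1].repeat(3,0).repeat(3,1))"
```

```text
t: 4.38
tcp_pos: [0.4891, -0.0352, 0.0349]
tool_rot: [-0.017, 1.0, -0.0, 0.001]
force: [-0.2, 1.2, 5.3]
finger_gap: 0.252
gripper_force: 60.9
4.38 [ 0.4891 -0.0352  0.0349] yang 91.93 tilt [ 0.0011 -0.0003] F [-0.2  1.2  5.3] gap 0.252 g 60.9 q [-0.3   0.69  1.91  0.    0.53 -1.9 ]
```

View pics/g.png

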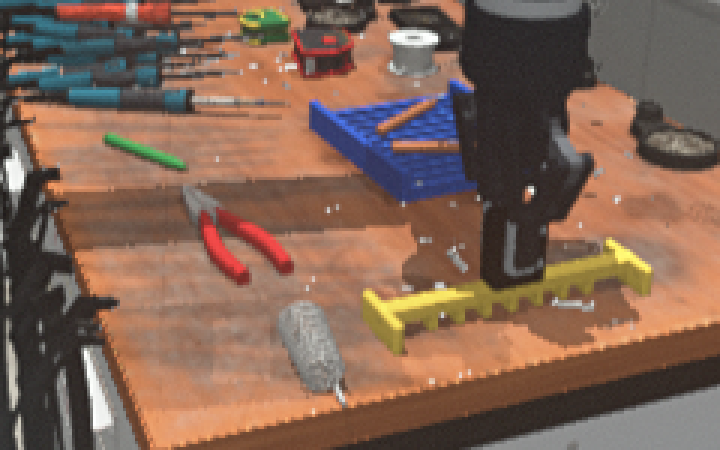

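The comb is held on its grip, and the side view shows it upright. I'll lift it, turn it 2° to match the tray, and carry it over the tray's -y end.

```bash
python3 -m handwheel '[[[0,0,0,0,0,-0.018,0],[0,0,0,0,0,-0.018,0],[0,0,0,0,0,-0.018,0],[0,0,-2,0,0,0,0],[0,0,0,-0.0091,0.0175,0,0],[0,0,0,-0.0091,0.0175,0,0],[0,0,0,-0.0091,0.0175,0,0],[0,0,0,-0.0091,0.0175,0,0],[0,0,0,-0.0091,0.0175,0,0],[0,0,0,-0.0091,0.0175,0,0],[0,0,0,-0.0091,0.0175,0,0],[0,0,0,-0.0091,0.0175,0,0],[0,0,0,-0.0091,0.0175,0,0],[0,0,0,-0.0091,0.0175,0,0],[0,0,0,0,0,0,0],[0,0,0,0,0,0,0]]]'
python3 - <<'E'
from h import *
togo(.5677,.1459,.053)
im=snapshot("top");m=mask(im,*YEL,(250,80,345,220))
for c in cv2.findContours(m,cv2.RETR_EXTERNAL,cv2.CHAIN_APPROX_NONE)[0]:
    if cv2.contourArea(c)>20: print(cv2.boundingRect(c))
cv2.imwrite("pics/c.png",cv2.resize(im[75:215,205:345],None,fx=4,fy=4)[:,:,::-1])
E
```

```text
t: 6.42
tcp_pos: [0.567, 0.1457, 0.0882]
tool_rot: [-0.035, 0.999, -0.0, -0.0]
force: [-0.6, -0.6, -1.5]
finger_gap: 0.251
gripper_force: 60.0
6.42 [0.567  0.1457 0.0882] yang 93.96 tilt [-0.0009 -0.0004] F [-0.6 -0.6 -1.5] gap 0.251 g 60.0 q [ 0.06  0.67  1.65 -0.    0.82 -1.58]
togo tool [-0.0007  0.0002  0.0352]
```

View pics/c.png

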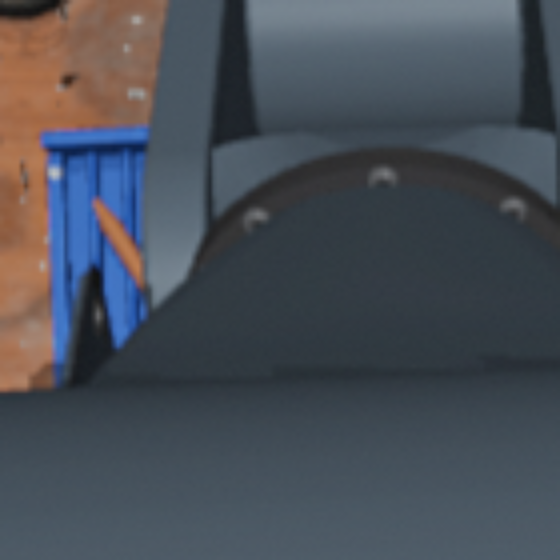

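The top view is blocked by the arm here. The fit has ±12 mm to spare, so I'll lower and watch the force.

```bash
python3 -m handwheel '[[[0,0,0,-0.0007,0,0.012,0],[0,0,0,0,0,0.012,0],[0,0,0,0,0,0.006,0],[0,0,0,0,0,0.003,0],[0,0,0,0,0,0.002,0],[0,0,0,0,0,0,0],[0,0,0,0,0,0,0]]]'
python3 - <<'E'
from h import *
st();cv2.imwrite('pics/d.png',snapshot('side')[130:250,250:430,::-1].repeat(4,0).repeat(4,1))
E
```

```text
t: 7.35
tcp_pos: [0.5684, 0.1459, 0.0536]
tool_rot: [-0.034, 0.999, 0.0, 0.0]
force: [0.6, -0.0, -1.2]
finger_gap: 0.25
gripper_force: 60.0
7.35 [0.5684 0.1459 0.0536] yang 93.95 tilt [0.0007 0.    ] F [ 0.6 -0.  -1.2] gap 0.25 g 60.0 q [ 0.06  0.73  1.66 -0.    0.75 -1.58]
```

View pics/d.png

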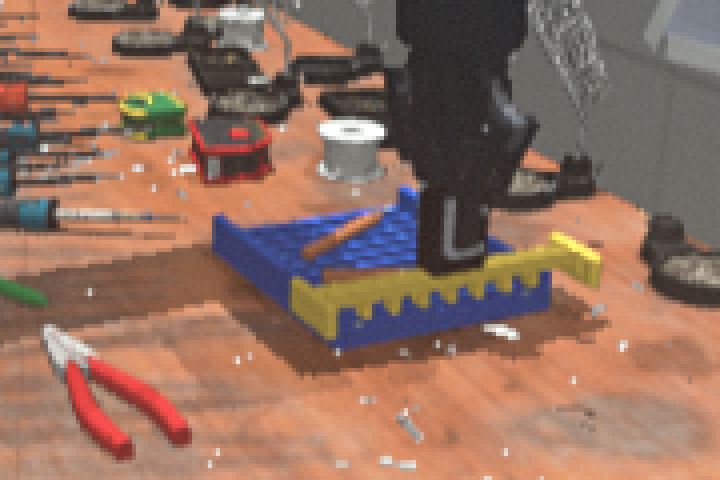

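The comb sits over the rails with its feet outside them, about 1.7 mm above rail contact. I'll lower it slightly and sweep to mid-tray.

```bash
python3 -m handwheel '[[[0,0,0,0,0,0.0009,0],[0,0,0,0,0.0045,0,0],[0,0,0,0,0.0045,0,0],[0,0,0,0,0.0045,0,0],[0,0,0,0,0.0045,0,0],[0,0,0,0,0.0045,0,0],[0,0,0,0,0.0045,0,0],[0,0,0,0,0.0045,0,0],[0,0,0,0,0.0045,0,0],[0,0,0,0,0.0045,0,0],[0,0,0,0,0.0045,0,0],[0,0,0,0,0.0045,0,0],[0,0,0,0,0.0045,0,0],[0,0,0,0,0.0045,0,0],[0,0,0,0,0.0045,0,0],[0,0,0,0,0.0045,0,0],[0,0,0,0,0.0045,0,0],[0,0,0,0,0.0045,0,0],[0,0,0,0,0.0045,0,0],[0,0,0,0,0,0,0]]]'
python3 - <<'E'
from h import *
st();cv2.imwrite('pics/e.png',snapshot('side')[130:250,250:430,::-1].repeat(4,0).repeat(4,1))
E
```

```text
t: 9.9
tcp_pos: [0.5625, 0.227, 0.0524]
tool_rot: [-0.035, 0.999, 0.0, 0.0]
force: [-0.3, -0.2, -2.0]
finger_gap: 0.249
gripper_force: 60.1
9.9 [0.5625 0.227  0.0524] yang 93.97 tilt [0.0001 0.    ] F [-0.3 -0.2 -2. ] gap 0.249 g 60.1 q [ 0.2   0.75  1.61 -0.    0.79 -1.44]
```

View pics/e.png

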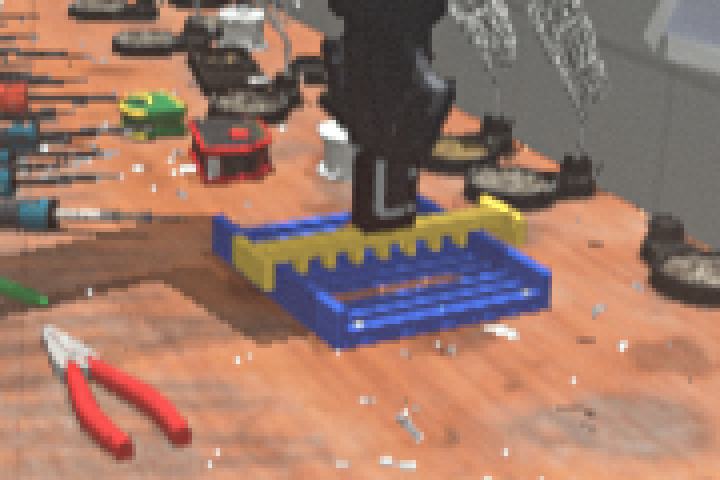

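Bit R lies down in a groove, at about (400,288) in the crop. I'll lift, move over the +y end, lower and sweep back inward for the other bit.

```bash
python3 -m handwheel '[[[0,0,0,0,0,-0.015,0],[0,0,0,0,0,-0.015,0],[0,0,0,0,0.0115,0,0],[0,0,0,0,0.0115,0,0],[0,0,0,0,0.0115,0,0],[0,0,0,0,0.0115,0,0],[0,0,0,0,0.0115,0,0],[0,0,0,0,0.0115,0,0],[0,0,0,0,0.0115,0,0],[0,0,0,0,0.0115,0,0],[0,0,0,0,0,0,0],[0,0,0,0,0,0.01,0],[0,0,0,0,0,0.01,0],[0,0,0,0,0,0.006,0],[0,0,0,0,0,0.004,0],[0,0,0,0,0,0,0],[0,0,0,0,0,0,0]]]'
python3 -c "
from h import *
st()"
```

```text
t: 12.08
tcp_pos: [0.5564, 0.3184, 0.0524]
tool_rot: [-0.034, 0.999, 0.0, 0.0]
force: [-0.7, 0.2, -1.7]
finger_gap: 0.247
gripper_force: 60.1
12.07 [0.5564 0.3184 0.0524] yang 93.93 tilt [0.0002 0.0001] F [-0.7  0.2 -1.7] gap 0.247 g 60.1 q [ 0.35  0.78  1.51  0.    0.85 -1.29]
```

```bash
python3 -m handwheel '[[[0,0,0,0,-0.0045,0,0],[0,0,0,0,-0.0045,0,0],[0,0,0,0,-0.0045,0,0],[0,0,0,0,-0.0045,0,0],[0,0,0,0,-0.0045,0,0],[0,0,0,0,-0.0045,0,0],[0,0,0,0,-0.0045,0,0],[0,0,0,0,-0.0045,0,0],[0,0,0,0,-0.0045,0,0],[0,0,0,0,-0.0045,0,0],[0,0,0,0,-0.0045,0,0],[0,0,0,0,-0.0045,0,0],[0,0,0,0,-0.0045,0,0],[0,0,0,0,-0.0045,0,0],[0,0,0,0,-0.0045,0,0],[0,0,0,0,-0.0045,0,0],[0,0,0,0,-0.0045,0,0],[0,0,0,0,-0.0045,0,0],[0,0,0,0,-0.0045,0,0],[0,0,0,0,0,0,0]]]'
python3 - <<'E'
from h import *
st();cv2.imwrite('pics/f.png',np.vstack([snapshot('side')[140:230,250:430,::-1],snapshot('top')[100:190,200:380,::-1]]).repeat(3,0).repeat(3,1))
E
```

```text
t: 14.58
tcp_pos: [0.5622, 0.2327, 0.0524]
tool_rot: [-0.034, 0.999, -0.0, -0.0]
force: [1.1, 1.0, -1.8]
finger_gap: 0.253
gripper_force: 60.1
14.57 [0.5622 0.2327 0.0524] yang 93.91 tilt [-0. -0.] F [ 1.1  1.  -1.8] gap 0.253 g 60.1 q [ 0.21  0.75  1.6  -0.    0.79 -1.43]
```

View pics/f.png

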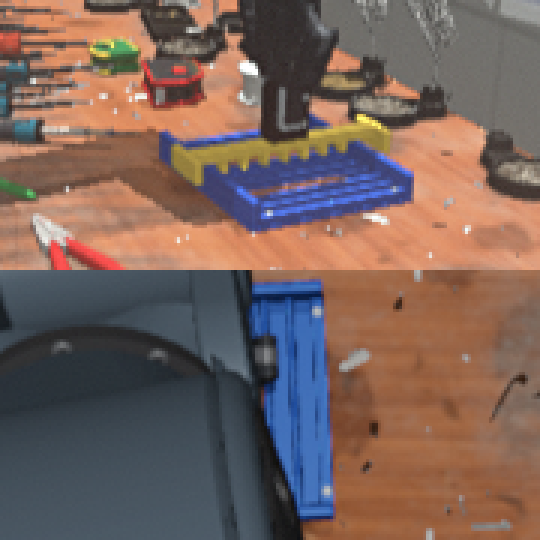

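L is hidden behind the comb. I'll lift and carry the comb back towards its old spot so the top camera can see the tray.

```bash
python3 -m handwheel '[[[0,0,0,0,0,-0.012,0],[0,0,0,0,0,-0.012,0],[0,0,0,0,0,-0.012,0],[0,0,0,0.0065,-0.0187,0,0],[0,0,0,0.0065,-0.0187,0,0],[0,0,0,0.0065,-0.0187,0,0],[0,0,0,0.0065,-0.0187,0,0],[0,0,0,0.0065,-0.0187,0,0],[0,0,0,0.0065,-0.0187,0,0],[0,0,0,0.0065,-0.0187,0,0],[0,0,0,0.0065,-0.0187,0,0],[0,0,0,0.0065,-0.0187,0,0],[0,0,0,0.0065,-0.0187,0,0],[0,0,0,0.0065,-0.0187,0,0],[0,0,0,0.0065,-0.0187,0,0],[0,0,0,0.0065,-0.0187,0,0],[0,0,0,0.0065,-0.0187,0,0],[0,0,0,0,0,0,0],[0,0,0,0,0,0,0]]]'
python3 - <<'E'
from h import *
st();im=snapshot('top');cv2.imwrite('pics/k.png',np.vstack([snapshot('side')[140:230,270:400,::-1],im[100:190,200:330,::-1]]).repeat(3,0).repeat(3,1))
c0=np.array([.5633,.2307]);a=np.radians(3.95);R=np.array([[np.cos(a),-np.sin(a)],[np.sin(a),np.cos(a)]])
m=mask(im,*COP,(222,110,306,180))
for c in cv2.findContours(m,cv2.RETR_EXTERNAL,cv2.CHAIN_APPROX_NONE)[0]:
    if cv2.contourArea(c)>15:
        k=np.zeros_like(m);cv2.drawContours(k,[c],-1,255,-1);x=box("top",k,.009);print(x,"local",np.round(R.T@(x[0]-c0),4))
E
```

```text
t: 17.05
tcp_pos: [0.4893, -0.0344, 0.0885]
tool_rot: [-0.034, 0.999, 0.0, 0.0]
force: [0.3, 0.7, -2.4]
finger_gap: 0.246
gripper_force: 60.0
17.05 [ 0.4893 -0.0344  0.0885] yang 93.92 tilt [0.0002 0.0002] F [ 0.3  0.7 -2.4] gap 0.246 g 60.0 q [-0.3   0.59  1.89  0.    0.67 -1.94]
```

View pics/k.png

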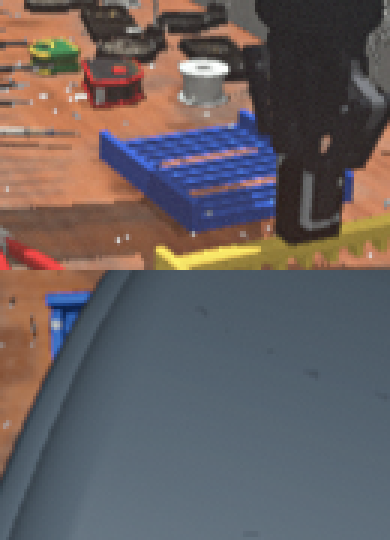

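The side view shows both bits lying parallel in grooves. In the crop L runs (160,163)–(258,149), and R starts at (190,192) with its far end hidden. I'll check their x positions from the side view.

```bash
python3 - <<'E'
from h import *
c0=np.array([.5633,.2307]);a=np.radians(3.95);R=np.array([[np.cos(a),-np.sin(a)],[np.sin(a),np.cos(a)]])
for u,v in((160,163),(258,149),(190,192),(275,178)): print(np.round(R.T@(ray("side",(270+u/3-.3,140+v/3-.3),.012)[:2]-c0),4))
E
```

```text
[-0.0459  0.0296]
[0.0526 0.0245]
[-0.0527 -0.0388]
[ 0.0294 -0.0415]
```

Both bits are in grooves: L at y≈25.5 mm and R at y≈-42.5 mm, both centred within a few mm in x. Now I'll set the comb down and release it.

```bash
python3 -m handwheel '[[[0,0,0,0,0,0.015,0],[0,0,0,0,0,0.015,0],[0,0,0,0,0,0.015,0],[0,0,0,0,0,0.005,0],[0,0,0,0,0,0.002,0],[0,0,0,0,0,0.001,0],[0,0,0,0,0,0.0005,0],[0,0,0,0,0,0,0]]]'
python3 -c "
from h import *
st()"
```

```text
t: 18.15
tcp_pos: [0.4895, -0.0344, 0.0352]
tool_rot: [-0.034, 0.999, -0.0, 0.0]
force: [0.2, 0.6, -1.0]
finger_gap: 0.248
gripper_force: 60.0
18.15 [ 0.4895 -0.0344  0.0352] yang 93.94 tilt [ 0.0007 -0.0002] F [ 0.2  0.6 -1. ] gap 0.248 g 60.0 q [-0.3   0.69  1.91 -0.    0.54 -1.94]
```

```bash
python3 -m handwheel '[[[0,0,0,0,0,0.0005,0],[0,0,0,0,0,0,0],[0,0,0,0,0,0,0.3],[0,0,0,0,0,0,0.45],[0,0,0,0,0,0,0.7],[0,0,0,0,0,0,1],[0,0,0,0,0,0,1],[0,0,0,0,0,0,1],[0,0,0,0,0,0,1],[0,0,0,0,0,-0.02,1],[0,0,0,0,0,-0.03,1],[0,0,0,0,0,-0.04,1],[0,0,0,0,0,-0.04,1],[0,0,0,0,0,-0.04,1]]]'
python3 -m handwheel '[[[0,0,0,0.005,0.045,0,1],[0,0,0,0.005,0.045,0,1],[0,0,0,0.005,0.045,0,1],[0,0,0,0.005,0.045,0,1],[0,0,0,0.005,0.045,0,1],[0,0,0,0.005,0.045,0,1],[0,0,0,0.005,0.045,0,1],[0,0,0,0.005,0.045,0,1],[0,0,0,0.005,0.045,0,1],[0,0,0,0.005,0.045,0,1],[0,0,0,0.005,0.045,0,1],[0,0,0,0.005,0.045,0,1],[0,0,0,0.005,0.045,0,1],[0,0,0,0,0,0,1],[0,0,0,0,0,0,1]]]'
python3 - <<'E'
from h import *
st();im=snapshot('top');cv2.imwrite('pics/m.png',np.vstack([im[90:250,190:430,::-1],snapshot('side')[150:280,200:440,::-1]]).repeat(2,0).repeat(2,1))
c0=np.array([.5633,.2307]);a=np.radians(3.95);R=np.array([[np.cos(a),-np.sin(a)],[np.sin(a),np.cos(a)]])
m=mask(im,*COP,(222,112,306,178))
for c in cv2.findContours(m,cv2.RETR_EXTERNAL,cv2.CHAIN_APPROX_NONE)[0]:
    if cv2.contourArea(c)>15:
        k=np.zeros_like(m);cv2.drawContours(k,[c],-1,255,-1);x=box("top",k,.009);print(x,"local",np.round(R.T@(x[0]-c0),4))
E
```

```text
t: 19.9
tcp_pos: [0.489, -0.0342, 0.2057]
tool_rot: [-0.034, 0.999, 0.0, -0.0]
force: [-0.1, -0.3, 0.1]
finger_gap: 0.997
gripper_force: 0.0
t: 21.78
tcp_pos: [0.3838, 0.544, 0.2038]
tool_rot: [-0.035, 0.999, -0.001, -0.001]
force: [0.6, -0.9, -0.8]
finger_gap: 1.002
gripper_force: 0.0
21.77 [0.3838 0.544  0.2038] yang 93.97 tilt [-0.001  -0.0017] F [ 0.6 -0.9 -0.8] gap 1.002 g 0.0 q [ 0.79  0.61  1.35 -0.    1.18 -0.85]
(array([0.5577, 0.1871]), array([0.0085, 0.0967]), 3.9) local [-0.0086 -0.0431]
(array([0.5645, 0.2558]), array([0.0081, 0.0967]), 4.3) local [0.0029 0.025 ]
```

View pics/m.png

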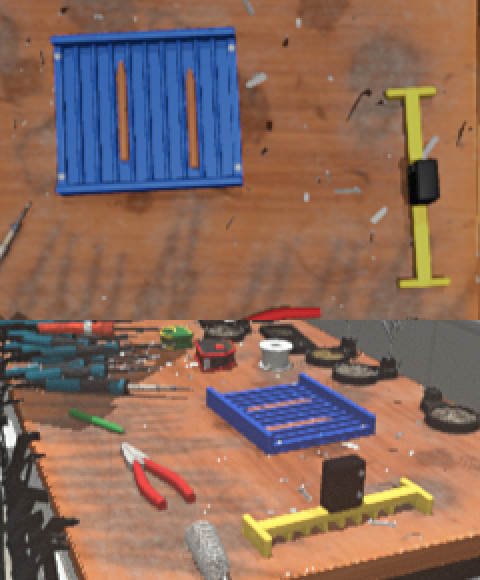

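The picture shows both bits down in grooves, at crop (123,110) and (193,118), aligned to within 0.5°. The comb stands upright and free at (420,185).

```bash
python3 -c "
from station import *
print(sign_off())"
```

```text
the job is handed in; nothing more can be done
None
```

Both bits lie down in grooves of the tray, the comb stands upright and released on the bench beside it, and I handed the job in at about 22 s; sign-off returned no verdict.

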